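# Slide the top lid off the pile onto the packed bottle box

### The job

Close the packed box: first take the hammer off the pile of lids and lay it flat on the floor of the tool tray, beside the pincers. Then slide the top lid sideways off the pile across onto the open box, without lifting it or shifting the lids beneath, and leave it lying on the rim, square and flush with the box all round, ready to be nailed. Leave the pincers, the standing bottles and the tin where they are.

Things in the scene. Friction and masses are not known exactly. Their poses are not given: they have to be found in the camera images.
- top_lid (a point): The top lid of the pile: a plain flat pine board 268 x 158 x 9 mm, 0.17 kg. The point is its centre (half-way through its thickness); its x axis runs along the 268 mm length, y along the 158 mm width, z up. It lies loosely, a little askew, on the lid below.
- lid2_centre (a point): Second lid of the pile, the one directly under the top lid, same size; point at its centre (its upper face is 4.5 mm higher), axes as for the top lid. Loose.
- lid3_centre (a point): Third lid from the top, same size, loose; point at its centre. It rests on the strapped bundle.
- bundle: Bundle of eight more lids held by two black straps, 268 x 158 x 72 mm, the foot of the pile; stands firmly on the bench and does not move. Origin at the centre of its underside, x along the length. With the three loose lids on it the pile is 99 mm high.
- box: Open pine box with two half-bottles inside, below the rim. 268 x 158 mm outside, walls 9 mm, rim 87.5 mm above the bench (2.5 mm below the top lid's underside). Stands firmly beside the pile, on either side, long side to long side, gap 12 to 65 mm. Origin at the centre of its underside, x along the length, y along the width. The lid belongs on the rim, flush with the outer faces.
- hammer_grip (a point): Pin hammer lying flat on the top lid: wooden handle 20 mm wide and 16 mm thick, dark steel cross-pein head across its end, 253 mm long over all, 94 mm over the head, 0.18 kg. This point is in the middle of the handle (8 mm above what it lies on), at the balance point; the hammer ends 62 mm from it on the head side, 191 mm on the other; x runs along the handle to the head, z up.
- hammer_head (a point): Centre of the hammer's head, 53.5 mm from hammer_grip along its x; the head is 16 mm thick and reaches 43 mm to +y and 51 mm to -y.
- hammer_end (a point): Point 6 mm from the free end of the handle, 185 mm from hammer_grip along its -x.
- tray: Open plywood tool tray, 300 x 180 x 45 mm outside, walls and floor 8 mm thick, standing firmly on the bench to one side. Origin at the centre of its underside, x along the 300 mm length, y along the width. A pair of pincers lies in its -y half; the other half is free.
- pincers_centre (a point): Steel pincers lying flat in the tray, roughly along it: 175 mm long, 42 mm wide, 14 mm high; point near the middle of their outline, 6 mm above the tray's floor; x towards the jaws. Bystander.
- cradle: Labelling cradle standing firmly on the bench on the side away from the tray: board 290 x 140 mm with rollers and a half-bottle lying on it, 110 mm high. An obstacle only. Origin at the centre of its underside, x along the length.
- bottle_a_centre (a point): Full half-bottle standing upright beyond the far end of the pile, 62 mm wide, 240 mm tall, 0.72 kg; point at its middle, 120 mm up. Bystander.
- bottle_b_centre (a point): A second such half-bottle, standing beyond the far end of the box; point at its middle, 120 mm up. Bystander.
- tin_centre (a point): Closed round steel tin of pins, 68 mm wide, 55 mm tall, standing beside the bottle beyond the far end of the pile; point at its middle. Bystander.
Things that resemble listed ones, but are neither listed nor needed, are in the scene too. What is shaped like the part that bears bottle_a_centre but purple is not meant.

How it is judged:
On the way:
1. the hammer lies in the tool tray, let go, while the lid is still on the pile (x of hammer_head in the frame of tray between -0.145 and 0.145 m and y of hammer_head in the frame of tray between -0.085 and 0.085 m and z of each of hammer_head, hammer_end in the frame of tray below 0.026 m and x of hammer_end in the frame of tray between -0.145 and 0.145 m and y of hammer_end in the frame of tray between -0.085 and 0.085 m and linear speed of hammer below 0.02 m/s and contact force between hammer and the fingers below 0.05 N and horizontal distance between top_lid and box above 0.15 m), for 0.2 s.
At the end, for the whole second after the job is handed in: Top lid flat and still on the box's rim, centred within 5 mm each way and square within 0.035 rad; hammer at rest, flat on the tray's floor; other loose lids within 8 mm of their starts; bottles and tin upright, they and the pincers within 15 mm of theirs (x of top_lid in the frame of box between -0.005 and 0.005 m and y of top_lid in the frame of box between -0.005 and 0.005 m and z of top_lid in the frame of box between 0.089 and 0.095 m and angle between the x axis of top_lid and the x axis of box, either way round below 0.035 rad and linear speed of lid1 below 0.01 m/s and x of hammer_head in the frame of tray between -0.145 and 0.145 m and y of hammer_head in the frame of tray between -0.085 and 0.085 m and z of each of hammer_head, hammer_end in the frame of tray below 0.026 m and x of hammer_end in the frame of tray between -0.145 and 0.145 m and y of hammer_end in the frame of tray between -0.085 and 0.085 m and linear speed of hammer below 0.02 m/s and distance of each of lid2_centre, lid3_centre from where it was at the start of the episode below 0.008 m and distance of each of pincers_centre, bottle_a_centre, bottle_b_centre, tin_centre from where it was at the start of the episode below 0.015 m and angle between each of bottle_a_centre, bottle_b_centre, tin_centre's own z axis and vertical below 0.1 rad); the robot touches nothing.
It fails at once if another lid of the pile is shifted more than 8 mm (distance of any of lid2_centre, lid3_centre from where it was at the start of the episode above 0.008 m).
It fails at once if the top lid is lifted (more than 20 mm above where it lay) or tipped more than 12 degrees (height (world z) of top_lid above 0.1145 m or angle between top_lid's own z axis and vertical above 0.21 rad).
It fails at once if the top lid falls off the pile or the box (height (world z) of top_lid below 0.075 m).
It fails at once if a standing bottle, the tin or the pincers are shifted more than 15 mm, or one of them is tipped over (distance of any of pincers_centre, bottle_a_centre, bottle_b_centre, tin_centre from where it was at the start of the episode above 0.015 m or angle between any of bottle_a_centre, bottle_b_centre, tin_centre's own z axis and vertical above 0.1 rad).
It also fails if it takes over 69 s, if anything falls off the work surface, if the arm or the gripper's body presses on something with over 40 N, if the wrist force passes 120 N, or if a joint passes its speed limit or range.

### The arm

A 6-joint arm with a two-finger parallel gripper is mounted at the origin on the work surface. World frame = base frame: x ahead of the robot, y to its left, z up, the work surface at z = 0. Lengths are in m, angles in rad, forces in N, time in s.
With the tool pointing down it reaches from about 0.3 to 0.75 m from the base axis. Payload 8.5 kg.
Tool frame: the origin (TCP) lies midway between the tips of the shut fingers; the grasp point (between the pads) lies 19 mm behind it (grip_depth is the distance from the TCP to the grasp point, in m); z points along the fingers, y is the line along which they close (so a half turn about z gives the same grasp; the last joint's range is limited). The gripper opens to 85 mm and grips with 20 to 120 N. Pads are 22 mm wide; open, the fingers measure 114 mm over their backs; the gripper's body (76 mm by 85 mm) begins 54 mm behind the grasp point. The pads swing forward as they close: fully open they stand 13 mm farther back than shut.
Start: joints at [-1.471, 0.381, 1.297, -0, 1.464, -0.215], TCP at [0.17, -0.523, 0.231] pointing down, gripper open.
Joint ranges: [-3.11, 3.11], [-0.89, 2.33], [0.22, 2.48], [-1.42, 4.56], [0.17, 2.85], [-2.88, 2.88]. Speed limits (rad/s): [2.39, 2.39, 3.14, 3.14, 3.14, 3.14].

### API

Orientations are given as a unit quaternion [x, y, z, w].
In Python, from workcell import read_state, capture, sign_off, grip_depth gives the robot as it stands.
- The arm moves only by the tool arm_command, never from a script. Its argument "increments" is a list of rows, each an object of numbers: "tx", "ty", "tz": the shift along the tool's x, y, z each as a share of 40 mm, from -1 to 1; "ax", "ay", "az": the turn, a rotation vector about the tool's x, y, z each as a share of 6 degrees, from -1 to 1; "hand": the finger opening in mm, from 0 to 85.4. A call has exactly 10 rows; each row shifts and turns the commanded pose from where the row before left it, along the tool's axes as they then stand; what a row does not reach is not made up. A row lasts 1/8 s, in which the tool goes at most 62.5 mm and 10.7 degrees, less where a joint would pass 70% of its speed; a pose out of reach is approached as far as the arm can. A call with a number of a shift or a turn outside -1 to 1 is refused whole. A call with a gripper value outside its range is refused whole. The fingers move at their own pace and stop on an object; "newtons" is the grip in N (left out, the last holds). Time passes only in rows, so rows that do not move let the fingers close, or fill a call up. It gives the time, the measured TCP pose, the force, the opening and the grip force at its end, in the units of the state.
- read_state(): the state, without advancing time (a new reading comes with each control period).
- capture(name): name is "scene" or "side" or "wrist"; returns a dict with "img" (480x640x3 uint8, blue, green, red), "z_map" (480x640 float32, m along the optical axis (not along the pixel's ray), 0 where there is no reading), "mtx" (3x3 intrinsics, pixels), "pose" (4x4, takes a point from camera to world coordinates); the wrist camera has in their place "hand_eye" (4x4, takes a point from camera to tool coordinates, whose origin is the TCP and whose axes are the flange's). Camera axes: x right, y down, z forward; pixel columns grow to the right and rows downward; lengths in m; the calibration is good to about 2 mm. A picture is of the moment at which its call begins: read the wrist's pose just before it.
- sign_off(): hands the job in; it is judged then, once.
The state is a dict: "t": time; "joint_pos": joint angles; "joint_vel": joint speeds; "joint_torque": joint torques, N m; "eef_pos": TCP position; "tcp_rot": TCP orientation; "ft_force": force on the tool from outside, world axes, zero at the start; "wrist_torque": the same for the moment, N m; "finger_gap": finger opening in m; "grip_force": force on a finger pad.
Only numpy, scipy, OpenCV 4.12 (cv2) and the standard library are available. Lean on these libraries where they do the work, as an engineer would, in place of code of your own. Each camera call takes 0.05 s, during which the arm holds its last target. There are 200 camera calls.

## Working session

There is one attempt and no reset: what is moved stays moved. The work goes in short steps, Python scripts to look and compute and a tool call to move; the robot and the scene stay as the last step left them, time stands still between calls to the robot, and variables do not carry over. Pictures are saved under pics/ and viewed, at most 10 in all, crops included, and the job is handed in when it is done.

Besides the shell and the picture viewer there is one more tool, called after "Call:" as name(argument=value, ...), one argument or row to a line, values as JSON. arm_command: Moves the arm, as the interface text tells. Its arguments: {"type":"object","properties":{"increments":{"type":"array"},"newtons":{"type":"number"}},"required":["increments"]}

```bash
ls; mkdir -p pics; cat > h.py <<'E'
import numpy as np, cv2
from workcell import read_state, capture, sign_off, grip_depth
from scipy.spatial.transform import Rotation as R
def cap(name):
    s=read_state(); c=capture(name)
    if 'pose' in c: T=np.array(c['pose'])
    else:
        W=np.eye(4); W[:3,:3]=R.from_quat(s['tcp_rot']).as_matrix(); W[:3,3]=s['eef_pos']; T=W@np.array(c['hand_eye'])
    return c['img'],c['z_map'],np.array(c['mtx']),T
def cloud(z,K,T):
    v,u=np.mgrid[:z.shape[0],:z.shape[1]]
    P=np.stack([(u-K[0,2])/K[0,0]*z,(v-K[1,2])/K[1,1]*z,z],-1)
    P=P@T[:3,:3].T+T[:3,3]; P[z==0]=np.nan
    return P
def ray(u,v,K,T,h):
    d=T[:3,:3]@np.linalg.inv(K)@[u,v,1.]; return T[:3,3]+d*(h-T[2,3])/d[2]
E
python3 - <<'E'
from h import *
print(read_state(), grip_depth)
for n in ['scene','side']:
    im,z,K,T=cap(n); cv2.imwrite(f'pics/{n}0.png',im); np.savez(f'{n}0.npz',im=im,z=z,K=K,T=T); print(n,K,T)
E
```

```text
pics
{'t': 0.0, 'joint_pos': array([-1.47133419e+00,  3.81141501e-01,  1.29825435e+00,  9.36099574e-06,
        1.46358752e+00, -2.15315937e-01]), 'joint_vel': array([ 7.15054139e-05,  5.97535157e-04, -9.73978941e-04,  9.02411494e-04,
        5.27180429e-04, -1.07303946e-03]), 'joint_torque': array([-2.49816490e-03, -4.48465383e+01, -2.31283414e+01, -3.84701607e-04,
        4.73506283e-03,  3.10315170e-05]), 'eef_pos': array([ 0.17024503, -0.52268033,  0.2307432 ]), 'tcp_rot': array([ 9.87639732e-01,  1.56739518e-01,  4.49030139e-05, -6.93924569e-04]), 'ft_force': array([-0.5906565 , -0.23347032, -0.29843501]), 'wrist_torque': array([ 0.02363697,  0.0079072 , -0.03060451]), 'grip_force': 0.0, 'finger_gap': 0.08492502775963946} 0.0187
scene [[455.42950645   0.         316.19804016]
 [  0.         455.42950645 244.14148125]
 [  0.           0.           1.        ]] [[ 0.11566589  0.74820774 -0.65330436  1.35787787]
 [ 0.99328574 -0.08567065  0.07774299 -0.1217196 ]
 [ 0.00219889 -0.65791011 -0.75309325  0.94901561]
 [ 0.          0.          0.          1.        ]]
side [[447.4494118    0.         312.83663312]
 [  0.         447.4494118  235.0021989 ]
 [  0.           0.           1.        ]] [[ 0.95523445 -0.20157957  0.21654751  0.41336838]
 [-0.29581445 -0.63945118  0.70964498 -0.70448294]
 [-0.00457837 -0.74193522 -0.67045594  0.73404369]
 [ 0.          0.          0.          1.        ]]
```

View pics/scene0.png

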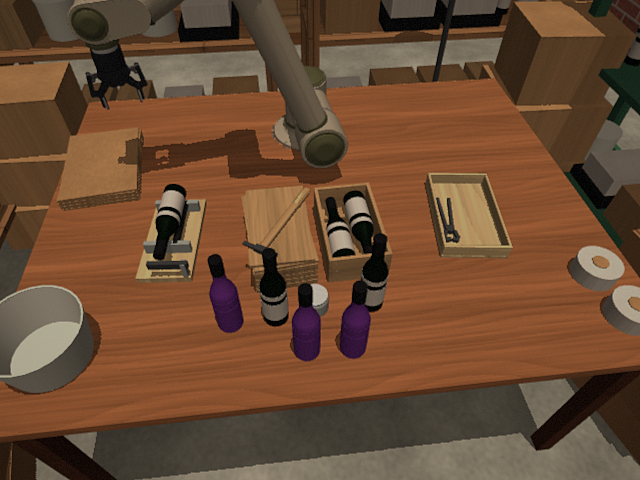

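View pics/side0.png

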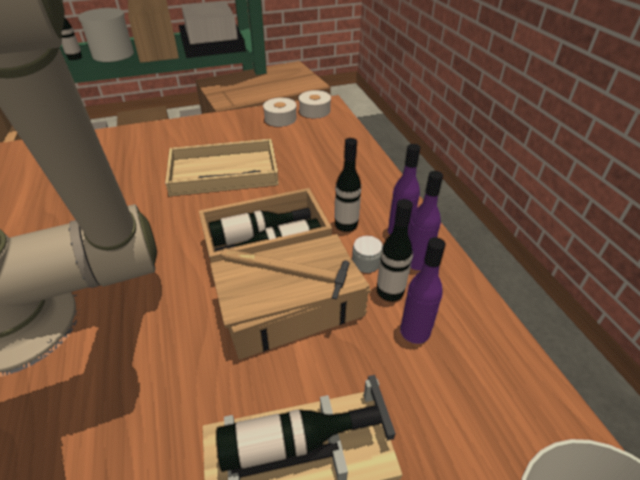

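The scene picture shows the pile with the hammer at about (280,235), head at (255,247) and handle end near (303,193). The box is at (352,230), the tray at (468,215) with the pincers at (448,222), and the cradle at (172,235). Black bottle a is at (273,290), black bottle b at (375,275), and the tin at (318,299).

Two things could be the pile: the stack at (100,168) and the one at (280,235). The second carries the hammer and has the box beside it, so it fits. The bottles at (228,305), (306,333) and (354,330) are purple and not meant.

```bash
cat > m.py <<'E'
from h import *
def rect(P,lab):
    (c,s,a)=cv2.minAreaRect(P[:,:2].astype(np.float32)*1000)
    if s[0]<s[1]: s=(s[1],s[0]); a+=90
    a=(a+90)%180-90
    print(lab,len(P),'c',np.round(c,1),'size',np.round(s,1),'ang deg',round(a,2),'z med',np.round(np.median(P[:,2])*1000,1))
    return c,s,a
def big(mask):
    n,l,st,_=cv2.connectedComponentsWithStats(mask.astype(np.uint8)); return l==1+np.argmax(st[1:,4])
E
python3 - <<'E'
from m import *
for n in ['scene','side']:
    d=np.load(n+'0.npz'); P=cloud(d['z'],d['K'],d['T']); x,y,z=P[...,0],P[...,1],P[...,2]
    np.save(n+'P.npy',P)
    ok=(x>.25)&(x<.8)&(y>-.45)&(y<.6)
    print(n)
    if n=='scene': reg={'pile':(240,190,320,290),'box':(312,180,392,282),'tray':(422,168,515,262)}
    else: reg={'pile':(205,235,370,355),'box':(198,190,335,260),'tray':(160,135,285,198)}
    def w(m,r):
        q=np.zeros_like(m); u0,v0,u1,v1=reg[r]; q[v0:v1,u0:u1]=1; return m&q
    hs=z[w(ok,'pile')]; print(np.histogram(hs,bins=np.arange(.05,.14,.005)))
    L=big(w(ok&(z>.093)&(z<.125),'pile')); rect(P[L],'lid+hammer')
    H=big(w(ok&(z>.107)&(z<.125),'pile')); rect(P[H],'hammer')
    B=w(ok&(z>.083)&(z<.092),'box'); rect(P[big(B)],'box rim')
    Tt=w(ok&(z>.040)&(z<.05),'tray'); rect(P[big(Tt)],'tray rim')
    F=w(ok&(z>.012)&(z<.035),'tray'); 
    img=d['im']; g=img.max(2)
    rect(P[big(w(ok&(g<90)&(z<.035)&(z>.004),'tray'))],'pincers')
d=np.load('scene0.npz'); cv2.imwrite('pics/crop1.png',cv2.resize(d['im'][170:310,225:525],None,fx=2.6,fy=2.6,interpolation=cv2.INTER_CUBIC))
E
```

```text
scene
(array([  89,   88,   60,   65,   34,   89,  129,  181,  221, 1969, 1752,
         98,  314,  312,    4,   10,   12]), array([0.05 , 0.055, 0.06 , 0.065, 0.07 , 0.075, 0.08 , 0.085, 0.09 ,
       0.095, 0.1  , 0.105, 0.11 , 0.115, 0.12 , 0.125, 0.13 , 0.135]))
lid+hammer 4480 c [ 538.7 -121.7] size [271.8 179.8] ang deg -1.35 z med 100.3
hammer 691 c [ 536.9 -106.2] size [254.8  60.4] ang deg -43.91 z med 114.7
box rim 814 c [532.9  67.4] size [272.1 159.6] ang deg 1.87 z med 88.1
tray rim 867 c [484.3 412.1] size [306.1 182.3] ang deg -7.49 z med 44.7
pincers 374 c [492.9 358. ] size [181.9  40.2] ang deg -7.81 z med 19.1
side
(array([ 567,  398,  320,  333,  450,  435,  400,  781,  313, 6983,  299,
        337, 1053,   61,    0,    0,    0]), array([0.05 , 0.055, 0.06 , 0.065, 0.07 , 0.075, 0.08 , 0.085, 0.09 ,
       0.095, 0.1  , 0.105, 0.11 , 0.115, 0.12 , 0.125, 0.13 , 0.135]))
lid+hammer 8875 c [ 534.2 -125.7] size [276.1 177.4] ang deg -2.37 z med 98.0
hammer 1357 c [ 523.8 -127.7] size [252.6  94.7] ang deg -25.54 z med 112.9
box rim 1162 c [531.4  65.5] size [268.3 163. ] ang deg 1.7 z med 85.9
tray rim 627 c [481.9 408.8] size [298.9 189.2] ang deg -7.46 z med 42.7Traceback (most recent call last):
  File "<stdin>", line 18, in <module>
  File "m.py", line 9, in big
    n,l,st,_=cv2.connectedComponentsWithStats(mask.astype(np.uint8)); return l==1+np.argmax(st[1:,4])
                                                                                  ~~~~~~~~~^^^^^^^^^^
    return _wrapfunc(a, 'argmax', axis=axis, out=out, **kwds)
    return bound(*args, **kwds)
ValueError: attempt to get argmax of an empty sequence
```

Call:
arm_command(
  increments=[
    {"tx":0.9,"ty":-0.5,"tz":-0.4},
    {"tx":0.9,"ty":-0.5,"tz":-0.4},
    {"tx":0.9,"ty":-0.5,"tz":-0.4},
    {"tx":0.9,"ty":-0.5,"tz":-0.4},
    {"tx":0.9,"ty":-0.5,"tz":-0.4},
    {"tx":0.9,"ty":-0.5,"tz":-0.4},
    {"tx":0.9,"ty":-0.5,"tz":-0.4},
    {"tx":0.9,"ty":-0.5,"tz":-0.4},
    {"tx":0.9,"ty":-0.5,"tz":-0.4},
    {"tx":0.9,"ty":-0.5,"tz":-0.4},
  ],
)

```text
invalid input at $.increments[0]: expected keys tx, ty, tz, ax, ay, az, hand
```

Call:
arm_command(
  increments=[
    {"tx":0.9,"ty":-0.5},
    {"tx":0.9,"ty":-0.5},
    {"tx":0.8,"ty":-0.5},
    {"az":1},
    {"az":1},
    {"az":1},
    {"az":1},
    {"az":1},
    {"az":1},
    {"az":1},
  ],
)

```text
invalid input at $.increments[0]: expected keys tx, ty, tz, ax, ay, az, hand
```

```bash
python3 - <<'E'
from m import *
s=read_state();print(s['t'],s['eef_pos'],s['tcp_rot'])
im,z,K,T=cap('wrist'); cv2.imwrite('pics/w1.png',im); np.savez('w1.npz',im=im,z=z,K=K,T=T); print(K,T)
E
```

```text
0.1 [ 0.17027535 -0.52270751  0.23078208] [ 9.87639409e-01  1.56741744e-01  6.12944533e-05 -6.47313354e-04]
[[337.63207413   0.         323.59667225]
 [  0.         337.63207413 245.51686115]
 [  0.           0.           1.        ]] [[ 0.30922768 -0.9070997  -0.28556677  0.24334338]
 [-0.95098517 -0.29569337 -0.09051322 -0.49909544]
 [-0.00233569  0.29955896 -0.95407493  0.37196021]
 [ 0.          0.          0.          1.        ]]
```

View pics/w1.png

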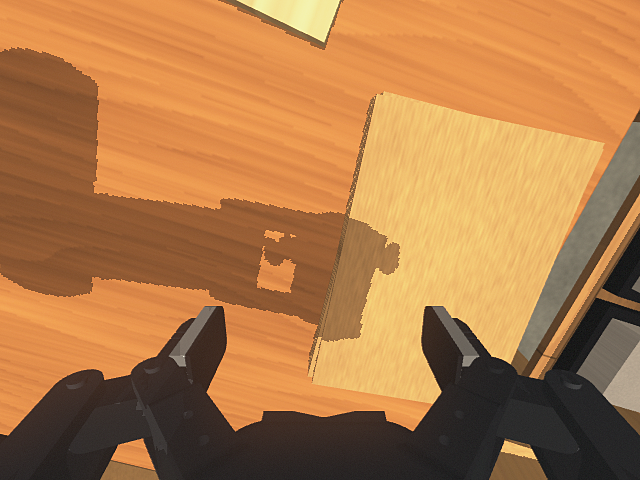

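The wrist view shows the decoy stack at (460,240) and the finger pads at (200,340) and (450,340). The move was refused because every row needs all the keys, so I'm resending it in full.

Call:
arm_command(
  increments=[
    {"tx":0.9,"ty":-0.5,"tz":-0.4,"ax":0,"ay":0,"az":0,"hand":85},
    {"tx":0.9,"ty":-0.5,"tz":-0.4,"ax":0,"ay":0,"az":0,"hand":85},
    {"tx":0.9,"ty":-0.5,"tz":-0.4,"ax":0,"ay":0,"az":0,"hand":85},
    {"tx":0.9,"ty":-0.5,"tz":-0.4,"ax":0,"ay":0,"az":0,"hand":85},
    {"tx":0.9,"ty":-0.5,"tz":-0.4,"ax":0,"ay":0,"az":0,"hand":85},
    {"tx":0.9,"ty":-0.5,"tz":-0.4,"ax":0,"ay":0,"az":0,"hand":85},
    {"tx":0.9,"ty":-0.5,"tz":-0.4,"ax":0,"ay":0,"az":0,"hand":85},
    {"tx":0.9,"ty":-0.5,"tz":-0.4,"ax":0,"ay":0,"az":0,"hand":85},
    {"tx":0.9,"ty":-0.5,"tz":-0.4,"ax":0,"ay":0,"az":0,"hand":85},
    {"tx":0.9,"ty":-0.5,"tz":-0.4,"ax":0,"ay":0,"az":0,"hand":85},
  ],
  newtons=40,
)

```text
t: 1.4
eef_pos: [0.4514, -0.2201, 0.3917]
tcp_rot: [0.988, 0.157, -0.0, -0.0]
ft_force: [0.1, -1.2, 0.0]
finger_gap: 0.0856
grip_force: 0.0
```

Call:
arm_command(
  increments=[
    {"tx":0.9,"ty":-0.5,"tz":0,"ax":0,"ay":0,"az":0,"hand":85},
    {"tx":0.9,"ty":-0.5,"tz":0,"ax":0,"ay":0,"az":0,"hand":85},
    {"tx":0.2,"ty":-0.3,"tz":0,"ax":0,"ay":0,"az":0,"hand":85},
    {"tx":0,"ty":0,"tz":0,"ax":0,"ay":0,"az":1,"hand":85},
    {"tx":0,"ty":0,"tz":0,"ax":0,"ay":0,"az":1,"hand":85},
    {"tx":0,"ty":0,"tz":0,"ax":0,"ay":0,"az":1,"hand":85},
    {"tx":0,"ty":0,"tz":0,"ax":0,"ay":0,"az":1,"hand":85},
    {"tx":0,"ty":0,"tz":0,"ax":0,"ay":0,"az":1,"hand":85},
    {"tx":0,"ty":0,"tz":0,"ax":0,"ay":0,"az":1,"hand":85},
    {"tx":0,"ty":0,"tz":0,"ax":0,"ay":0,"az":1,"hand":85},
  ],
)

```text
t: 2.65
eef_pos: [0.51, -0.1476, 0.3913]
tcp_rot: [0.978, -0.21, -0.0, 0.0]
ft_force: [-0.9, 0.2, -0.4]
finger_gap: 0.0849
grip_force: 0.0
```

```bash
python3 - <<'E'
from m import *
s=read_state();print(s['t'],s['eef_pos'],s['tcp_rot'],s['joint_pos'])
im,z,K,T=cap('wrist'); cv2.imwrite('pics/w2.png',im); np.savez('w2.npz',im=im,z=z,K=K,T=T); print(T)
E
```

```text
2.65 [ 0.50997117 -0.14758035  0.39128833] [ 9.77765551e-01 -2.09700925e-01 -2.04052778e-04  8.48848822e-05] [-5.04726617e-01  2.87394798e-01  9.87919502e-01 -2.93302488e-04
  1.86661989e+00  1.48852241e+00]
[[-4.10437838e-01 -8.69672893e-01 -2.74244127e-01  5.80131876e-01]
 [-9.11888363e-01  3.91643759e-01  1.22779394e-01 -1.78610869e-01]
 [ 6.28089570e-04  3.00473337e-01 -9.53790008e-01  5.32414128e-01]
 [ 0.00000000e+00  0.00000000e+00  0.00000000e+00  1.00000000e+00]]
```

View pics/w2.png

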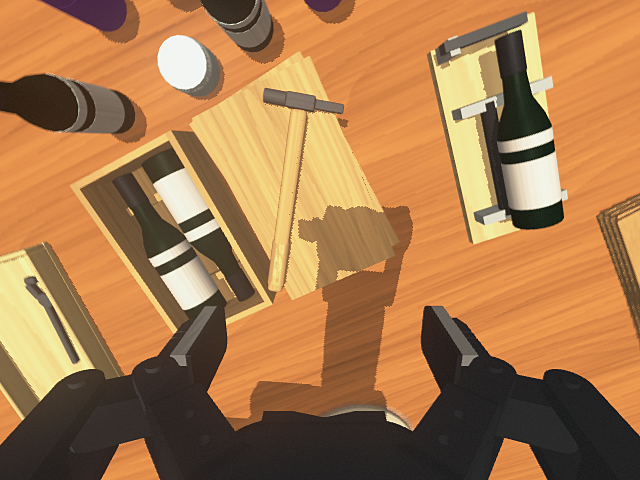

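The wrist view shows the hammer head at (303,101) and its handle running down to (275,290) on the top lid. The box is at (170,230) with its rim corner at (270,295), the tray is at lower left and the cradle at right. The hammer is unique. Next I'll measure all of it.

```bash
cat > hm.py <<'E'
from m import *
def hammer(P,h,win):
    x,y,z=P[...,0],P[...,1],P[...,2]
    M=(z>h+.009)&(z<h+.022)&win; M=big(M); rect(P[M],'hammer')
    Q=P[M][:,:2]*1000
    l=cv2.fitLine(Q.astype(np.float32),cv2.DIST_HUBER,0,.01,.01).ravel()
    return Q,l,M
E
python3 - <<'E'
from hm import *
d=np.load('w2.npz'); im=d['im'];K=d['K'];T=d['T']; P=cloud(d['z'],K,T); x,y,z=P[...,0],P[...,1],P[...,2]
pile=np.zeros(z.shape,bool); pile[45:305,185:405]=1
print('lid z',np.nanmedian(z[150:200,230:260]), np.nanmedian(z[240:250,330:350]))
Q,l,M=hammer(P,.099,pile); print('line',l,np.degrees(np.arctan2(l[1],l[0])), 'z',np.median(P[M][:,2]))
t=(Q-l[2:])@l[:2]; print(np.percentile(t,[0,1,99,100]))
# handle only: bin along, midpoints
dirv=l[:2]; 
if dirv[0]<0: dirv=-dirv
for it in range(3):
    nrm=np.array([-dirv[1],dirv[0]]); t=Q@dirv; s=Q@nrm; t0,t1=np.percentile(t,[.3,99.7])
    tb=np.arange(t0+10,t1-25,5); mid=[]
    for a in tb:
        k=s[(t>=a)&(t<a+5)]; mid.append((k.min()+k.max())/2)
    p=np.polyfit(tb+2.5,mid,1); a=np.arctan(p[0]); 
    c,sn=np.cos(a),np.sin(a); dirv=np.array([c*dirv[0]-sn*dirv[1],sn*dirv[0]+c*dirv[1]])
nrm=np.array([-dirv[1],dirv[0]]); off=np.median(mid); t=Q@dirv;s=Q@nrm
h=t>t1-12; print('handle w',np.ptp(s[(t>t0+60)&(t<t0+100)]),'len',t1-t0,'head s',s[h].min()-off,s[h].max()-off)
for g in (t1-62,t0+191): print('grip',g*dirv+off*nrm,'ang',np.degrees(np.arctan2(dirv[1],dirv[0])))
lid=pile&(z>.094)&(z<.125); L=big(lid); rect(P[L],'lid+h')
lo=cv2.morphologyEx((pile&(z>.094)&(z<.104)).astype(np.uint8),cv2.MORPH_OPEN,np.ones((5,5)))
rect(P[big(lo)],'lid')
bx=np.zeros(z.shape,bool); bx[125:330,65:280]=1
B=bx&(z>.083)&(z<.093); rect(P[big(B)],'box')
# per-edge: lid contour by rays
for nm,m,hh in (('lid',M|(lo>0),.099),('box',big(B),.0875)):
    m=cv2.morphologyEx(m.astype(np.uint8),cv2.MORPH_CLOSE,np.ones((5,5)))
    cs=max(cv2.findContours(m,0,2)[0],key=cv2.contourArea).reshape(-1,2)
    W=np.array([ray(u,v,K,T,hh) for u,v in cs]); rect(W,nm+' ray'); 
for n in ('scene','side'):
    P2=np.load(n+'P.npy'); dd=np.load(n+'0.npz'); zz=P2[...,2]
    print(n,'bottle tops',[ (np.round(np.nanmean(P2[k][:,:2],0)*1000)) for k in [((zz>.2)&(zz<.26)&(P2[...,0]>.55)&(P2[...,1]<.3)&(P2[...,1]>-.3)&(dd['im'].max(2)<45))] if 1])
E
```

```text
lid z 0.09754437089250673 0.09785658587473045
hammer 3976 c [ 530.2 -108.8] size [251.7  93.5] ang deg -33.76 z med 113.0
line [   0.83644766   -0.5480468   543.635      -113.61352   ] -33.233116 z 0.11298505499472081
[-139.68525124 -134.53274821  110.53518719  112.06419846]
handle w 22.406869915036935 len 248.65865390423215 head s -50.62970777828838 42.877629960631396
grip [ 584.83290756 -140.91817397] ang -33.554938152754836
grip [ 588.45079531 -143.31779358] ang -33.554938152754836
lid+h 26447 c [ 535.7 -123.3] size [277.4 177.3] ang deg -2.53 z med 97.8
lid 12106 c [ 508.3 -125.2] size [214.4 158.2] ang deg 1.17 z med 97.7
box 3873 c [531.9  66.9] size [268.4 159.8] ang deg 1.76 z med 86.0
lid ray 467 c [ 535.7 -121.7] size [276.6 180.4] ang deg -2.83 z med 99.0
box ray 669 c [532.2  65.3] size [267.3 159.3] ang deg 1.66 z med 87.5
scene bottle tops [array([803., -77.])]
side bottle tops [array([ 785., -114.])]
```

Call:
arm_command(
  increments=[
    {"tx":0,"ty":0,"tz":0,"ax":0,"ay":0,"az":0.8,"hand":60},
    {"tx":0,"ty":0,"tz":0,"ax":0,"ay":0,"az":0.77,"hand":60},
    {"tx":0.5,"ty":-0.4,"tz":0.5,"ax":0,"ay":0,"az":0,"hand":60},
    {"tx":0.5,"ty":-0.4,"tz":0.8,"ax":0,"ay":0,"az":0,"hand":60},
    {"tx":0.5,"ty":-0.37,"tz":0.9,"ax":0,"ay":0,"az":0,"hand":60},
    {"tx":0,"ty":0,"tz":1,"ax":0,"ay":0,"az":0,"hand":60},
    {"tx":0,"ty":0,"tz":1,"ax":0,"ay":0,"az":0,"hand":60},
    {"tx":0,"ty":0,"tz":1,"ax":0,"ay":0,"az":0,"hand":60},
    {"tx":0,"ty":0,"tz":0.8,"ax":0,"ay":0,"az":0,"hand":60},
    {"tx":0,"ty":0,"tz":0,"ax":0,"ay":0,"az":0,"hand":60},
  ],
)

```text
t: 3.95
eef_pos: [0.5852, -0.1411, 0.1495]
tcp_rot: [0.958, -0.287, -0.002, -0.0]
ft_force: [1.0, 0.2, 0.9]
finger_gap: 0.0601
grip_force: 0.0
```

```bash
python3 - <<'E'
from m import *
s=read_state(); p=s['eef_pos']*1000; print(p,s['tcp_rot'],s['ft_force'],s['finger_gap'])
im,z,K,T=cap('wrist'); np.savez('w3.npz',im=im,z=z,K=K,T=T); P=cloud(z,K,T)*1000
a=2*np.arctan2(s['tcp_rot'][1],s['tcp_rot'][0]); ex=np.array([np.cos(a),np.sin(a)]); ey=np.array([np.sin(a),-np.cos(a)])
print('yaw',np.degrees(a))
rel=P[...,:2]-p[:2]; tx=rel@ex; ty=rel@ey; zz=P[...,2]
lidz=np.nanmedian(zz[(zz>92)&(zz<103)]); print('lid z',lidz)
for t in range(-60,55,15):
    k=(tx>t)&(tx<t+6)&(zz>lidz+10)&(zz<lidz+22)&(abs(ty)<40)
    if k.sum()>5: print(t,k.sum(),np.percentile(ty[k],[1,99]),np.median(zz[k]))
# bystanders
for n in ('scene','side'):
    Q=np.load(n+'P.npy')*1000; im=np.load(n+'0.npz')['im']
    for nm,(x0,x1,y0,y1) in (('a',(255,290,245,325)),('b',(360,390,235,312))) if n=='scene' else (('a',(378,413,200,300)),('b',(335,362,138,232))):
        q=Q[y0:y1,x0:x1]; c=im[y0:y1,x0:x1].max(2); k=(q[...,2]>200)&(q[...,2]<245); print(n,nm,np.median(q[k],0),k.sum())
E
```

```text
[ 585.18359931 -141.05554735  149.51764337] [ 9.57954186e-01 -2.86910797e-01 -2.42767400e-03 -2.80494521e-04] [1.03585283 0.22522729 0.88438634] 0.060137073627420226
yaw -33.34630252378247
lid z 97.73060718997758
-60 266 [-10.25463194   9.34776935] 113.39197028372477
-45 269 [-10.04805445   9.13750416] 113.44298306036632
-30 297 [-9.78879325  9.54044726] 113.36913708950085
-15 312 [-9.61388803  9.30768041] 113.48168706189135
0 344 [-9.96238802  9.68209684] 113.39896514666962
15 360 [-9.73135876  9.44673059] 113.34287073024066
30 385 [-9.46808945  9.80808312] 113.26962567599324
45 1002 [-39.22045072  38.23991633] 112.75435847018376
scene a [ 764.71676718 -146.92407982  233.85065928] 281
scene b [754.45457898  76.80509367 235.77415267] 419
side a [ 748.82201193 -157.70683137  228.58398923] 380
side b [736.44483476  74.78436472 225.49981849] 269
```

Call:
arm_command(
  increments=[
    {"tx":0,"ty":0,"tz":0.5,"ax":0,"ay":0,"az":0,"hand":60},
    {"tx":0,"ty":0,"tz":0.4,"ax":0,"ay":0,"az":0,"hand":60},
    {"tx":0,"ty":0,"tz":0.2,"ax":0,"ay":0,"az":0,"hand":60},
    {"tx":0,"ty":0,"tz":0.1,"ax":0,"ay":0,"az":0,"hand":60},
    {"tx":0,"ty":0,"tz":0,"ax":0,"ay":0,"az":0,"hand":40},
    {"tx":0,"ty":0,"tz":0,"ax":0,"ay":0,"az":0,"hand":26},
    {"tx":0,"ty":0,"tz":0,"ax":0,"ay":0,"az":0,"hand":10},
    {"tx":0,"ty":0,"tz":0,"ax":0,"ay":0,"az":0,"hand":10},
    {"tx":0,"ty":0,"tz":0,"ax":0,"ay":0,"az":0,"hand":10},
    {"tx":0,"ty":0,"tz":0,"ax":0,"ay":0,"az":0,"hand":10},
  ],
  newtons=40,
)

```text
t: 5.25
eef_pos: [0.5868, -0.1412, 0.104]
tcp_rot: [0.958, -0.287, 0.001, 0.0]
ft_force: [-0.5, 0.8, 5.3]
finger_gap: 0.0193
grip_force: 40.4
```

Call:
arm_command(
  increments=[
    {"tx":0,"ty":0,"tz":-0.3,"ax":0,"ay":0,"az":0,"hand":10},
    {"tx":0,"ty":0,"tz":-0.6,"ax":0,"ay":0,"az":0,"hand":10},
    {"tx":0,"ty":0,"tz":-0.9,"ax":0,"ay":0,"az":0,"hand":10},
    {"tx":0,"ty":0,"tz":-1,"ax":0,"ay":0,"az":0,"hand":10},
    {"tx":0,"ty":0,"tz":-0.8,"ax":0,"ay":0,"az":0,"hand":10},
    {"tx":-0.3,"ty":-0.4,"tz":0,"ax":0,"ay":0,"az":0,"hand":10},
    {"tx":-0.6,"ty":-0.8,"tz":0,"ax":0,"ay":0,"az":0,"hand":10},
    {"tx":-0.6,"ty":-0.8,"tz":0,"ax":0,"ay":0,"az":0,"hand":10},
    {"tx":-0.6,"ty":-0.8,"tz":0,"ax":0,"ay":0,"az":0,"hand":10},
    {"tx":-0.6,"ty":-0.8,"tz":0,"ax":0,"ay":0,"az":0,"hand":10},
  ],
  newtons=60,
)

```text
t: 6.5
eef_pos: [0.5744, 0.0409, 0.2458]
tcp_rot: [0.958, -0.287, -0.002, 0.0]
ft_force: [1.4, -0.0, -2.3]
finger_gap: 0.0179
grip_force: 58.8
```

Call:
arm_command(
  increments=[
    {"tx":-0.6,"ty":-0.8,"tz":0,"ax":0,"ay":0,"az":0,"hand":10},
    {"tx":-0.6,"ty":-0.8,"tz":0,"ax":0,"ay":0,"az":0,"hand":10},
    {"tx":-0.6,"ty":-0.8,"tz":0,"ax":0,"ay":0,"az":0,"hand":10},
    {"tx":-0.6,"ty":-0.8,"tz":0,"ax":0,"ay":0,"az":0,"hand":10},
    {"tx":-0.6,"ty":-0.8,"tz":0,"ax":0,"ay":0,"az":0,"hand":10},
    {"tx":-0.5,"ty":-0.8,"tz":0,"ax":0,"ay":0,"az":0,"hand":10},
    {"tx":-0.3,"ty":-0.4,"tz":0,"ax":0,"ay":0,"az":-0.8,"hand":10},
    {"tx":0,"ty":0,"tz":0,"ax":0,"ay":0,"az":-1,"hand":10},
    {"tx":0,"ty":0,"tz":0,"ax":0,"ay":0,"az":-1,"hand":10},
    {"tx":0,"ty":0,"tz":0,"ax":0,"ay":0,"az":-1,"hand":10},
  ],
)

```text
t: 7.75
eef_pos: [0.5618, 0.2967, 0.2455]
tcp_rot: [0.996, -0.09, -0.002, 0.001]
ft_force: [0.5, 0.1, -1.2]
finger_gap: 0.0184
grip_force: 58.9
```

```bash
python3 - <<'E'
from m import *
s=read_state(); p=s['eef_pos']*1000; print(p,s['tcp_rot'],s['ft_force'],s['finger_gap'],s['grip_force'])
print('yaw',np.degrees(2*np.arctan2(s['tcp_rot'][1],s['tcp_rot'][0])))
im,z,K,T=cap('wrist'); np.savez('w4.npz',im=im,z=z,K=K,T=T); cv2.imwrite('pics/w4.png',im)
P=cloud(z,K,T)
rim=(P[...,2]>.038)&(P[...,2]<.049)&(P[...,1]>.25); rect(P[rim],'tray rim w4')
d=np.load('w2.npz'); Q=cloud(d['z'],d['K'],d['T']); g=d['im'].max(2)
pm=(g<110)&(Q[...,2]<.035)&(Q[...,2]>.006)&(Q[...,1]>.28)&(Q[...,1]<.5); rect(Q[big(pm)],'pincers w2')
E
```

```text
[561.75630702 296.69800328 245.543856  ] [ 9.95931220e-01 -9.00997895e-02 -1.65024648e-03  5.55722319e-04] [ 0.51284303  0.10522776 -1.17685553] 0.018365586237881995 58.88172268867493
yaw -10.33871157586277
tray rim w4 3397 c [483.4 412.9] size [300.3 179.5] ang deg -7.63 z med 43.1
pincers w2 285 c [473.3 369.1] size [120.6  11.6] ang deg -16.99 z med 14.6
```

View pics/w4.png

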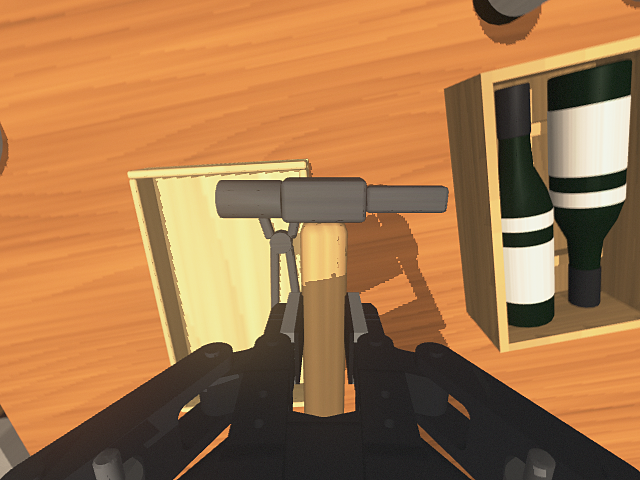

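The view shows the hammer held level, with its head across at (330,200). The tray is below it at (240,280), and the pincer jaws are at (280,240), clear of where the hammer will go.

Call:
arm_command(
  increments=[
    {"tx":0,"ty":0,"tz":0,"ax":0,"ay":0,"az":-0.47,"hand":10},
    {"tx":-0.2,"ty":-0.6,"tz":0,"ax":0,"ay":0,"az":0,"hand":10},
    {"tx":-0.2,"ty":-1,"tz":0,"ax":0,"ay":0,"az":0,"hand":10},
    {"tx":-0.12,"ty":-1,"tz":0.2,"ax":0,"ay":0,"az":0,"hand":10},
    {"tx":0,"ty":-0.6,"tz":0.6,"ax":0,"ay":0,"az":0,"hand":10},
    {"tx":0,"ty":-0.2,"tz":0.9,"ax":0,"ay":0,"az":0,"hand":10},
    {"tx":0,"ty":0,"tz":1,"ax":0,"ay":0,"az":0,"hand":10},
    {"tx":0,"ty":0,"tz":0.7,"ax":0,"ay":0,"az":0,"hand":10},
    {"tx":0,"ty":0,"tz":0.2,"ax":0,"ay":0,"az":0,"hand":10},
    {"tx":0,"ty":0,"tz":0,"ax":0,"ay":0,"az":0,"hand":10},
  ],
)

```text
t: 9.05
eef_pos: [0.5605, 0.4338, 0.1032]
tcp_rot: [0.998, -0.068, -0.0, 0.0]
ft_force: [0.2, 0.9, -2.1]
finger_gap: 0.0184
grip_force: 59.0
```

Call:
arm_command(
  increments=[
    {"tx":-0.03,"ty":0,"tz":0.5,"ax":0,"ay":0,"az":0,"hand":10},
    {"tx":0,"ty":0,"tz":0.7,"ax":0,"ay":0,"az":0,"hand":10},
    {"tx":0,"ty":0,"tz":0.5,"ax":0,"ay":0,"az":0,"hand":10},
    {"tx":0,"ty":0,"tz":0.3,"ax":0,"ay":0,"az":0,"hand":10},
    {"tx":0,"ty":0,"tz":0.1,"ax":0,"ay":0,"az":0,"hand":10},
    {"tx":0,"ty":0,"tz":0.08,"ax":0,"ay":0,"az":0,"hand":10},
    {"tx":0,"ty":0,"tz":0.03,"ax":0,"ay":0,"az":0,"hand":10},
    {"tx":0,"ty":0,"tz":0,"ax":0,"ay":0,"az":0,"hand":10},
    {"tx":0,"ty":0,"tz":0,"ax":0,"ay":0,"az":0,"hand":10},
    {"tx":0,"ty":0,"tz":0,"ax":0,"ay":0,"az":0,"hand":10},
  ],
)

```text
t: 10.3
eef_pos: [0.5597, 0.4337, 0.0151]
tcp_rot: [0.998, -0.068, 0.0, -0.0]
ft_force: [-0.0, 0.4, -1.5]
finger_gap: 0.0181
grip_force: 59.0
```

Call:
arm_command(
  increments=[
    {"tx":0,"ty":0,"tz":0.05,"ax":0,"ay":0,"az":0,"hand":10},
    {"tx":0,"ty":0,"tz":0.02,"ax":0,"ay":0,"az":0,"hand":10},
    {"tx":0,"ty":0,"tz":0,"ax":0,"ay":0,"az":0,"hand":10},
    {"tx":0,"ty":0,"tz":0,"ax":0,"ay":0,"az":0,"hand":24},
    {"tx":0,"ty":0,"tz":0,"ax":0,"ay":0,"az":0,"hand":40},
    {"tx":0,"ty":0,"tz":0,"ax":0,"ay":0,"az":0,"hand":40},
    {"tx":0,"ty":0,"tz":-0.4,"ax":0,"ay":0,"az":0,"hand":40},
    {"tx":0,"ty":0,"tz":-0.8,"ax":0,"ay":0,"az":0,"hand":40},
    {"tx":0,"ty":0,"tz":-1,"ax":0,"ay":0,"az":0,"hand":40},
    {"tx":0,"ty":0,"tz":-1,"ax":0,"ay":0,"az":0,"hand":40},
  ],
)

```text
t: 11.55
eef_pos: [0.5597, 0.4337, 0.1427]
tcp_rot: [0.998, -0.068, 0.001, -0.0]
ft_force: [0.4, -0.6, -0.4]
finger_gap: 0.0401
grip_force: 0.0
```

Call:
arm_command(
  increments=[
    {"tx":0,"ty":0.2,"tz":-0.9,"ax":0,"ay":0,"az":0,"hand":40},
    {"tx":0,"ty":0.7,"tz":-0.9,"ax":0,"ay":0,"az":0,"hand":40},
    {"tx":0,"ty":0.8,"tz":-0.9,"ax":0,"ay":0,"az":0,"hand":40},
    {"tx":0,"ty":0.9,"tz":-0.9,"ax":0,"ay":0,"az":0,"hand":40},
    {"tx":0,"ty":0.9,"tz":-0.9,"ax":0,"ay":0,"az":0,"hand":40},
    {"tx":0,"ty":0.9,"tz":-0.9,"ax":0,"ay":0,"az":0,"hand":40},
    {"tx":0,"ty":0.9,"tz":-0.9,"ax":0,"ay":0,"az":0,"hand":40},
    {"tx":0,"ty":1,"tz":-0.6,"ax":0,"ay":0,"az":0,"hand":20},
    {"tx":0,"ty":1,"tz":0,"ax":0,"ay":0,"az":0,"hand":0},
    {"tx":0,"ty":1,"tz":0,"ax":0,"ay":0,"az":0,"hand":0},
  ],
)

```text
t: 12.8
eef_pos: [0.514, 0.1035, 0.4176]
tcp_rot: [0.998, -0.068, 0.001, -0.0]
ft_force: [0.6, -0.8, -0.1]
finger_gap: 0.0002
grip_force: 0.0
```

Call:
arm_command(
  increments=[
    {"tx":0,"ty":1,"tz":0,"ax":0,"ay":0,"az":0,"hand":0},
    {"tx":0,"ty":1,"tz":0,"ax":0,"ay":0,"az":0,"hand":0},
    {"tx":0,"ty":1,"tz":0,"ax":0,"ay":0,"az":0,"hand":0},
    {"tx":-0.1,"ty":0.8,"tz":0,"ax":0,"ay":0,"az":0,"hand":0},
    {"tx":0,"ty":0,"tz":0,"ax":0,"ay":0,"az":-0.5,"hand":0},
    {"tx":0,"ty":0,"tz":0,"ax":0,"ay":0,"az":-0.8,"hand":0},
    {"tx":0,"ty":0,"tz":0,"ax":0,"ay":0,"az":0,"hand":0},
    {"tx":0,"ty":0,"tz":0,"ax":0,"ay":0,"az":0,"hand":0},
    {"tx":0,"ty":0,"tz":0,"ax":0,"ay":0,"az":0,"hand":0},
    {"tx":0,"ty":0,"tz":0,"ax":0,"ay":0,"az":0,"hand":0},
  ],
)

```text
t: 14.05
eef_pos: [0.4903, -0.0453, 0.4161]
tcp_rot: [1.0, 0.0, -0.0, -0.0]
ft_force: [0.2, 0.4, 0.0]
finger_gap: 0.0004
grip_force: 0.0
```

```bash
python3 - <<'E'
from m import *
s=read_state(); p=s['eef_pos']*1000; print(p,s['tcp_rot'],s['finger_gap'])
im,z,K,T=cap('wrist'); np.savez('w5.npz',im=im,z=z,K=K,T=T)
im2,z2,K2,T2=cap('scene'); np.savez('s5.npz',im=im2,z=z2,K=K2,T=T2)
cv2.imwrite('pics/w5.png',np.hstack([cv2.resize(im,(480,360)),cv2.resize(im2[150:290,405:525],(309,360))]))
E
```

```text
[490.28004346 -45.28227639 416.14537837] [ 9.99999990e-01  1.39018916e-04 -2.73932118e-05 -2.13870779e-05] 0.0003586061253590022
```

View pics/w5.png

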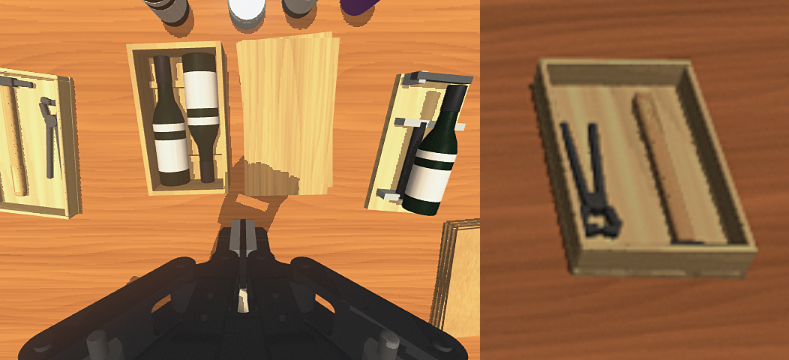

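The hammer lies flat in the tray beside the pincers. The top lid is clear: its left edge runs from (237,40) to (243,195), and a lower lid shows at upper right (338,38). Now I'll measure the lid and box from this straight-down view.

```bash
cat > lid.py <<'E'
from m import *
def edges(mask,K,T,h,c,ang,lab):
    """Fit the four outer edges of a 268x158 outline: contour pixels -> rays onto z=h; per-side line fit."""
    cs=max(cv2.findContours(mask.astype(np.uint8),cv2.RETR_EXTERNAL,cv2.CHAIN_APPROX_NONE)[0],key=cv2.contourArea).reshape(-1,2)
    W=np.array([ray(u,v,K,T,h) for u,v in cs])[:,:2]*1000
    for it in range(3):
        a=np.radians(ang); ex=np.array([np.cos(a),np.sin(a)]); ey=np.array([-ex[1],ex[0]]); q=np.c_[(W-c)@ex,(W-c)@ey]
        o={}
        for nm,i,h0,s in (('x+',0,134,1),('x-',0,134,-1),('y+',1,79,1),('y-',1,79,-1)):
            k=(abs(q[:,i]-s*h0)<8)&(abs(q[:,1-i])<(213-h0)*.85)
            if k.sum()<8: continue
            l=cv2.fitLine(q[k].astype(np.float32),cv2.DIST_HUBER,0,.01,.01).ravel()
            if abs(l[i])>.3: continue
            o[nm]=(round(float(l[2+i]-s*h0-l[i]/l[1-i]*l[3-i]),2), round(float(np.degrees(np.arctan(l[i]/l[1-i])))*(1 if i==1 else -1),2), int(k.sum()))
        av=lambda A,B: np.mean([o[n][0] for n in (A,B) if n in o])
        c=c+av('x+','x-')*ex+av('y+','y-')*ey
        ang+=np.mean([o[n][1] for n in ('y+','y-') if n in o])
    print(lab,'c',np.round(c,1),'ang',round(ang,2),o); return c,ang
def topmask(P,z0,z1,win):
    m=(P[...,2]>z0)&(P[...,2]<z1)&win; m=cv2.morphologyEx(m.astype(np.uint8),cv2.MORPH_CLOSE,np.ones((3,3))); return big(cv2.morphologyEx(m,cv2.MORPH_OPEN,np.ones((5,5))))
E
python3 - <<'E'
from lid import *
d=np.load('w5.npz');K,T=d['K'],d['T'];P=cloud(d['z'],K,T); z=P[...,2]
wl=(P[...,1]<-.02)&(P[...,1]>-.25)&(P[...,0]>.37)&(P[...,0]<.72)
print(np.histogram(z[wl],bins=np.arange(.076,.112,.002)))
L=topmask(P,.0925,.103,wl); edges(L,K,T,.0985,np.array([536.,-123.]),0,'lid w5'); rect(P[L],'lid cloud')
wb=(P[...,1]>-.03)&(P[...,1]<.2)&(P[...,0]>.37)&(P[...,0]<.72)
B=big((z>.081)&(z<.092)&wb); edges(B,K,T,.087,np.array([532.,67.]),1.7,'box w5'); rect(P[B],'box')
m2=(z>.080)&(z<.0925)&wl; print('lid2/3 strip',[(np.round(np.percentile(P[m2][:,i]*1000,[2,98]))) for i in (0,1)],m2.sum())
v=np.zeros((480,640,3),np.uint8); v[L]=(0,255,0); v[B]=(255,0,0); v[m2]=(0,0,255); cv2.imwrite('pics/mask.png',np.hstack([cv2.resize(d['im'][:280,150:480],None,fx=1.2,fy=1.2),cv2.resize(v[:280,150:480],None,fx=1.2,fy=1.2)]))
d=np.load('s5.npz');K,T=d['K'],d['T'];P=cloud(d['z'],K,T);z=P[...,2]
B=big((z>.083)&(z<.092)&(P[...,1]>-.03)&(P[...,1]<.2)&(P[...,0]>.37)&(P[...,0]<.72)); rect(P[B],'box scene'); 
L=topmask(P,.094,.105,(P[...,1]<-.02)&(P[...,1]>-.25)&(P[...,0]>.37)&(P[...,0]<.72)); rect(P[L],'lid scene')
E
```

```text
(array([    4,    43,    10,     0,     6,   322,   648,    50,     2,
        1037, 16609,  7226,    60,     0,     0,     0,     0]), array([0.076, 0.078, 0.08 , 0.082, 0.084, 0.086, 0.088, 0.09 , 0.092,
       0.094, 0.096, 0.098, 0.1  , 0.102, 0.104, 0.106, 0.108, 0.11 ]))
lid w5 c [ 534.8 -124.5] ang 1.24 {'x+': (-0.92, 0.04, 112), 'x-': (0.91, -0.2, 93), 'y+': (-0.83, -0.02, 177), 'y-': (0.83, 0.01, 178)}
lid cloud 25034 c [ 534.6 -124.8] size [270.2 154.1] ang deg 2.19 z med nan
box w5 c [532.1  66.6] ang 1.71 {'x+': (-0.9, -0.01, 108), 'x-': (0.9, 0.31, 91), 'y+': (-0.66, 0.0, 172), 'y-': (0.66, 0.0, 173)}
box 4663 c [531.6  67.1] size [269.2 158.9] ang deg 1.8 z med 86.0
lid2/3 strip [array([419., 679.]), array([-217.,  -35.])] 1036
box scene 806 c [533.3  67.6] size [273.4 159.5] ang deg 1.64 z med 87.9
lid scene 4507 c [ 533.7 -131.5] size [256.8 142.5] ang deg 10.92 z med nan
```

View pics/mask.png

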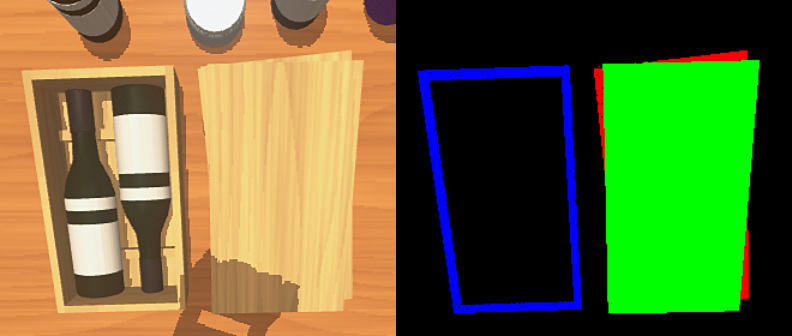

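The masks are clean: the green top lid and the blue box rim both come out at full size. The lid centre is (534.8,-124.5) at 1.24° and the box centre is (532.1,66.6) at 1.71°. I'll push the lid's far edge with two open fingertips, with the tool at yaw 91.7°. To find how high the open tips sit, I'll first touch them lightly on the lid.

Call:
arm_command(
  increments=[
    {"tx":0,"ty":0,"tz":0.4,"ax":0,"ay":0,"az":-1,"hand":85},
    {"tx":0,"ty":0,"tz":0.4,"ax":0,"ay":0,"az":-1,"hand":85},
    {"tx":0,"ty":0,"tz":0.4,"ax":0,"ay":0,"az":-1,"hand":85},
    {"tx":0,"ty":0,"tz":0.4,"ax":0,"ay":0,"az":-1,"hand":85},
    {"tx":0,"ty":0,"tz":0.4,"ax":0,"ay":0,"az":-1,"hand":85},
    {"tx":0,"ty":0,"tz":0.4,"ax":0,"ay":0,"az":-1,"hand":85},
    {"tx":0,"ty":0,"tz":0.4,"ax":0,"ay":0,"az":-1,"hand":85},
    {"tx":0,"ty":0,"tz":0.4,"ax":0,"ay":0,"az":-1,"hand":85},
    {"tx":0,"ty":0,"tz":0.4,"ax":0,"ay":0,"az":-1,"hand":85},
    {"tx":0,"ty":0,"tz":0.4,"ax":0,"ay":0,"az":-1,"hand":85},
  ],
)

```text
t: 15.4
eef_pos: [0.4903, -0.0454, 0.2556]
tcp_rot: [0.865, 0.502, 0.0, 0.0]
ft_force: [-0.1, -0.6, -0.4]
finger_gap: 0.085
grip_force: 0.0
```

Call:
arm_command(
  increments=[
    {"tx":0,"ty":0,"tz":0,"ax":0,"ay":0,"az":-1,"hand":85},
    {"tx":0,"ty":0,"tz":0,"ax":0,"ay":0,"az":-1,"hand":85},
    {"tx":0,"ty":0,"tz":0,"ax":0,"ay":0,"az":-1,"hand":85},
    {"tx":0,"ty":0,"tz":0,"ax":0,"ay":0,"az":-1,"hand":85},
    {"tx":0,"ty":0,"tz":0,"ax":0,"ay":0,"az":-1,"hand":85},
    {"tx":-0.5,"ty":0.26,"tz":0,"ax":0,"ay":0,"az":-0.28,"hand":85},
    {"tx":-0.8,"ty":0.4,"tz":0.5,"ax":0,"ay":0,"az":0,"hand":85},
    {"tx":-0.7,"ty":0.4,"tz":0.9,"ax":0,"ay":0,"az":0,"hand":85},
    {"tx":0,"ty":0,"tz":0.9,"ax":0,"ay":0,"az":0,"hand":85},
    {"tx":0,"ty":0,"tz":0.7,"ax":0,"ay":0,"az":0,"hand":85},
  ],
)

```text
t: 16.65
eef_pos: [0.5343, -0.1246, 0.1344]
tcp_rot: [0.697, 0.717, -0.0, -0.001]
ft_force: [0.8, -0.0, 0.1]
finger_gap: 0.0851
grip_force: 0.0
```

Call:
arm_command(
  increments=[
    {"tx":0,"ty":0,"tz":0.5,"ax":0,"ay":0,"az":0,"hand":85},
    {"tx":0,"ty":0,"tz":0.4,"ax":0,"ay":0,"az":0,"hand":85},
    {"tx":0,"ty":0,"tz":0.15,"ax":0,"ay":0,"az":0,"hand":85},
    {"tx":0,"ty":0,"tz":0.05,"ax":0,"ay":0,"az":0,"hand":85},
    {"tx":0,"ty":0,"tz":0.05,"ax":0,"ay":0,"az":0,"hand":85},
    {"tx":0,"ty":0,"tz":0.05,"ax":0,"ay":0,"az":0,"hand":85},
    {"tx":0,"ty":0,"tz":0.05,"ax":0,"ay":0,"az":0,"hand":85},
    {"tx":0,"ty":0,"tz":0.03,"ax":0,"ay":0,"az":0,"hand":85},
    {"tx":0,"ty":0,"tz":0,"ax":0,"ay":0,"az":0,"hand":85},
    {"tx":0,"ty":0,"tz":0,"ax":0,"ay":0,"az":0,"hand":85},
  ],
)

```text
t: 17.9
eef_pos: [0.5346, -0.1244, 0.086]
tcp_rot: [0.696, 0.718, 0.0, 0.001]
ft_force: [-2.7, 2.1, 9.0]
finger_gap: 0.0848
grip_force: 4.8
```

Call:
arm_command(
  increments=[
    {"tx":0,"ty":0,"tz":-0.4,"ax":0,"ay":0,"az":0,"hand":85},
    {"tx":0,"ty":0,"tz":-0.8,"ax":0,"ay":0,"az":0,"hand":85},
    {"tx":-0.4,"ty":0,"tz":0,"ax":0,"ay":0,"az":0,"hand":85},
    {"tx":-0.8,"ty":0,"tz":0,"ax":0,"ay":0,"az":0,"hand":85},
    {"tx":-0.8,"ty":0,"tz":0,"ax":0,"ay":0,"az":0,"hand":85},
    {"tx":-0.6,"ty":0,"tz":0,"ax":0,"ay":0,"az":0,"hand":85},
    {"tx":0,"ty":0,"tz":0,"ax":0,"ay":0,"az":0,"hand":85},
    {"tx":0,"ty":0,"tz":0,"ax":0,"ay":0,"az":0,"hand":85},
    {"tx":0,"ty":0,"tz":0,"ax":0,"ay":0,"az":0,"hand":85},
    {"tx":0,"ty":0,"tz":0,"ax":0,"ay":0,"az":0,"hand":85},
  ],
)

```text
t: 19.15
eef_pos: [0.5377, -0.2277, 0.1331]
tcp_rot: [0.696, 0.718, 0.0, 0.0]
ft_force: [-0.7, 0.0, -0.3]
finger_gap: 0.0849
grip_force: 0.0
```

```bash
python3 - <<'E'
from lid import *
d=np.load('w5.npz');P=cloud(d['z'],d['K'],d['T']); z=P[...,2]
k=(z>.05)&(P[...,0]>.46)&(P[...,0]<.62)&(P[...,1]<-.225); print('cradle y max',np.percentile(P[k][:,1],[98,99.8]))
im,z,K,T=cap('wrist'); np.savez('w6.npz',im=im,z=z,K=K,T=T); P=cloud(z,K,T); z=P[...,2]
w=(P[...,1]<-.03)&(P[...,0]>.37)&(P[...,0]<.72)
L=topmask(P,.0925,.103,w); vv,uu=np.nonzero(L); print(uu.min(),uu.max(),vv.min(),vv.max())
s=read_state(); print(s['eef_pos'],s['tcp_rot'])
q=P[L]*1000; 
for x0 in range(440,640,20):
    k=(q[:,0]>x0)&(q[:,0]<x0+6)
    if k.sum()>5: print(x0+3,np.percentile(q[k][:,1],[0.5,99.5]))
E
```

```text
cradle y max [-0.36114645 -0.35543946]
25 624 0 243
[ 0.53771206 -0.22779052  0.13303308] [6.96156069e-01 7.17890469e-01 2.11584952e-05 5.07322909e-05]
443 [-204.93204552  -94.48063432]
463 [-205.06117071  -93.86306959]
483 [-204.31941435  -93.30614653]
503 [-203.75710691  -92.70010887]
523 [-203.68468324  -92.1201626 ]
543 [-203.20516783  -91.52092966]
563 [-202.56481597  -90.90011756]
583 [-201.88260043  -90.14910272]
603 [-201.82313452  -89.58693418]
623 [-201.12810477  -89.07096576]
```

Call:
arm_command(
  increments=[
    {"tx":-0.2,"ty":0,"tz":0.3,"ax":0,"ay":0,"az":0,"hand":85},
    {"tx":0,"ty":0,"tz":0.5,"ax":0,"ay":0,"az":0,"hand":85},
    {"tx":0,"ty":0,"tz":0.4,"ax":0,"ay":0,"az":0,"hand":85},
    {"tx":0,"ty":0,"tz":0.14,"ax":0,"ay":0,"az":0,"hand":85},
    {"tx":0,"ty":0,"tz":0,"ax":0,"ay":0,"az":0,"hand":85},
    {"tx":0.1,"ty":0,"tz":0,"ax":0,"ay":0,"az":0,"hand":85},
    {"tx":0.1,"ty":0,"tz":0,"ax":0,"ay":0,"az":0,"hand":85},
    {"tx":0,"ty":0,"tz":0,"ax":0,"ay":0,"az":0,"hand":85},
    {"tx":0,"ty":0,"tz":0,"ax":0,"ay":0,"az":0,"hand":85},
    {"tx":0,"ty":0,"tz":0,"ax":0,"ay":0,"az":0,"hand":85},
  ],
)

```text
t: 20.45
eef_pos: [0.5376, -0.2284, 0.0794]
tcp_rot: [0.696, 0.718, -0.0, 0.0]
ft_force: [-0.2, 0.4, -0.2]
finger_gap: 0.0848
grip_force: 0.0
```

Call:
arm_command(
  increments=[
    {"tx":0.1,"ty":0,"tz":0,"ax":0,"ay":0,"az":0,"hand":85},
    {"tx":0.1,"ty":0,"tz":0,"ax":0,"ay":0,"az":0,"hand":85},
    {"tx":0.1,"ty":0,"tz":0,"ax":0,"ay":0,"az":0,"hand":85},
    {"tx":0.1,"ty":0,"tz":0,"ax":0,"ay":0,"az":0,"hand":85},
    {"tx":0.1,"ty":0,"tz":0,"ax":0,"ay":0,"az":0,"hand":85},
    {"tx":0.2,"ty":0,"tz":0,"ax":0,"ay":0,"az":0,"hand":85},
    {"tx":0.2,"ty":0,"tz":0,"ax":0,"ay":0,"az":0,"hand":85},
    {"tx":0.2,"ty":0,"tz":0,"ax":0,"ay":0,"az":0,"hand":85},
    {"tx":0.2,"ty":0,"tz":0,"ax":0,"ay":0,"az":0,"hand":85},
    {"tx":0.1,"ty":0,"tz":0,"ax":0,"ay":0,"az":0,"hand":85},
  ],
)

```text
t: 21.7
eef_pos: [0.5359, -0.1717, 0.0793]
tcp_rot: [0.696, 0.718, -0.0, -0.0]
ft_force: [-0.0, -2.1, -0.1]
finger_gap: 0.0848
grip_force: 0.4
```

```bash
cat > look.py <<'E'
from lid import *
import sys
s=read_state(); print(s['t'],np.round(s['eef_pos']*1000,1),s['ft_force'])
im,z,K,T=cap('wrist'); np.savez(sys.argv[1]+'.npz',im=im,z=z,K=K,T=T); cv2.imwrite(f'pics/{sys.argv[1]}.png',im)
P=cloud(z,K,T); z=P[...,2]; w=(P[...,0]>.37)&(P[...,0]<.72)&(P[...,1]<.25)&(P[...,1]>s['eef_pos'][1]); L=topmask(P,.0915,.103,w); q=P[L]*1000
xs,e,f=[],[],[]
for x0 in range(460,611,10):
    k=(q[:,0]>x0)&(q[:,0]<x0+6)
    if k.sum()>5: a,b=np.percentile(q[k][:,1],[.5,99.5]); xs.append(x0+3);e.append(a);f.append(b)
pe=np.polyfit(np.array(xs)-535,e,1); print('rear edge y@535',pe[1],'ang',np.degrees(np.arctan(pe[0])),'front',np.median(f),'z',np.nanmedian(q[:,2]))
c2=big((z>.084)&(z<.0905)&w&(P[...,1]<-.03)) if ((z>.084)&(z<.0905)&w).any() else None
E
python3 look.py w7; python3 - <<'E'
E
```

```text
21.7 [ 535.9 -171.7   79.3] [-0.01583907 -2.09003814 -0.06688103]
rear edge y@535 -160.26681143255004 ang 2.326811091516795 front -53.788109289731395 z 97.55184592396799
```

Call:
arm_command(
  increments=[
    {"tx":0.1,"ty":0.005,"tz":0,"ax":0,"ay":0,"az":0,"hand":85},
    {"tx":0.2,"ty":0.005,"tz":0,"ax":0,"ay":0,"az":0,"hand":85},
    {"tx":0.2,"ty":0.005,"tz":0,"ax":0,"ay":0,"az":0,"hand":85},
    {"tx":0.2,"ty":0.005,"tz":0,"ax":0,"ay":0,"az":0,"hand":85},
    {"tx":0.2,"ty":0.005,"tz":0,"ax":0,"ay":0,"az":0,"hand":85},
    {"tx":0.2,"ty":0.005,"tz":0,"ax":0,"ay":0,"az":0,"hand":85},
    {"tx":0.2,"ty":0.005,"tz":0,"ax":0,"ay":0,"az":0,"hand":85},
    {"tx":0.2,"ty":0.005,"tz":0,"ax":0,"ay":0,"az":0,"hand":85},
    {"tx":0.2,"ty":0.005,"tz":0,"ax":0,"ay":0,"az":0,"hand":85},
    {"tx":0.1,"ty":0.005,"tz":0,"ax":0,"ay":0,"az":0,"hand":85},
  ],
)

```text
t: 23.0
eef_pos: [0.5357, -0.0997, 0.0793]
tcp_rot: [0.696, 0.718, 0.0, -0.0]
ft_force: [0.3, -0.7, -0.2]
finger_gap: 0.0849
grip_force: 0.6
```

```bash
python3 look.py w8
```

```text
23.0 [535.7 -99.7  79.3] [ 0.2607375  -0.67615255 -0.15337902]
rear edge y@535 -88.28077830745691 ang 2.3777860132810056 front 18.58560686264802 z 97.21233841556545
```

Call:
arm_command(
  increments=[
    {"tx":0.1,"ty":0.005,"tz":0,"ax":0,"ay":0,"az":0,"hand":85},
    {"tx":0.2,"ty":0.005,"tz":0,"ax":0,"ay":0,"az":0,"hand":85},
    {"tx":0.2,"ty":0.005,"tz":0,"ax":0,"ay":0,"az":0,"hand":85},
    {"tx":0.2,"ty":0.005,"tz":0,"ax":0,"ay":0,"az":0,"hand":85},
    {"tx":0.2,"ty":0.005,"tz":0,"ax":0,"ay":0,"az":0,"hand":85},
    {"tx":0.2,"ty":0.005,"tz":0,"ax":0,"ay":0,"az":0,"hand":85},
    {"tx":0.2,"ty":0.005,"tz":0,"ax":0,"ay":0,"az":0,"hand":85},
    {"tx":0.1,"ty":0.005,"tz":0,"ax":0,"ay":0,"az":0,"hand":85},
    {"tx":0.1,"ty":0,"tz":0,"ax":0,"ay":0,"az":0,"hand":85},
    {"tx":0,"ty":0,"tz":0,"ax":0,"ay":0,"az":0,"hand":85},
  ],
)

```text
t: 24.3
eef_pos: [0.5356, -0.0401, 0.0794]
tcp_rot: [0.696, 0.718, 0.0, -0.0]
ft_force: [1.0, -1.4, -0.3]
finger_gap: 0.0851
grip_force: 0.0
```

```bash
python3 look.py w9
```

```text
24.3 [535.6 -40.1  79.4] [ 1.0185721  -1.39718666 -0.29925071]
rear edge y@535 -28.22367165440225 ang 2.173914285960781 front 78.64498192083202 z 95.06352470655017
```

View pics/w9.png

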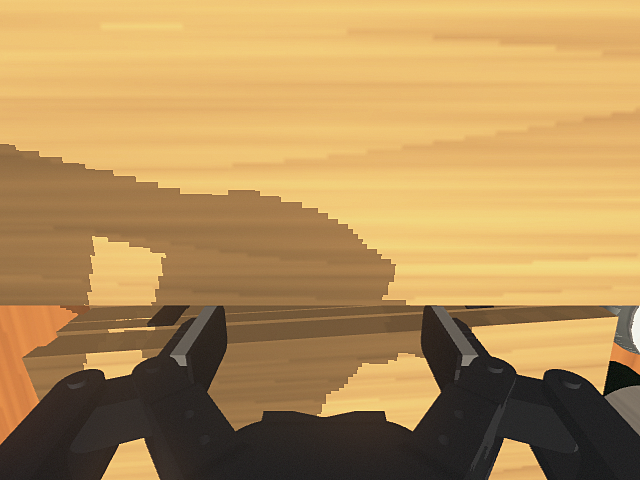

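The picture shows the lid's trailing edge straight along row 305, square to the two fingers at (210,330) and (435,330). The lid is now down at rim level. I'll push about 14 mm more, back off, and check from above.

Call:
arm_command(
  increments=[
    {"tx":0.1,"ty":0,"tz":0,"ax":0,"ay":0,"az":0,"hand":85},
    {"tx":0.1,"ty":0,"tz":0,"ax":0,"ay":0,"az":0,"hand":85},
    {"tx":0.1,"ty":0,"tz":0,"ax":0,"ay":0,"az":0,"hand":85},
    {"tx":0.05,"ty":0,"tz":0,"ax":0,"ay":0,"az":0,"hand":85},
    {"tx":0,"ty":0,"tz":0,"ax":0,"ay":0,"az":0,"hand":85},
    {"tx":-0.2,"ty":0,"tz":0,"ax":0,"ay":0,"az":0,"hand":85},
    {"tx":-0.2,"ty":0,"tz":0,"ax":0,"ay":0,"az":0,"hand":85},
    {"tx":0,"ty":0,"tz":-0.7,"ax":0,"ay":0,"az":0,"hand":85},
    {"tx":0,"ty":0,"tz":-1,"ax":0,"ay":0,"az":0,"hand":85},
    {"tx":0,"ty":0,"tz":-1,"ax":0,"ay":0,"az":0,"hand":85},
  ],
)

```text
t: 25.6
eef_pos: [0.5355, -0.0429, 0.1885]
tcp_rot: [0.697, 0.717, -0.0, -0.0]
ft_force: [0.7, 0.3, -0.5]
finger_gap: 0.0848
grip_force: 0.0
```

Call:
arm_command(
  increments=[
    {"tx":-0.3,"ty":0,"tz":-1,"ax":0,"ay":0,"az":0,"hand":85},
    {"tx":-0.3,"ty":0,"tz":-1,"ax":0,"ay":0,"az":0,"hand":85},
    {"tx":-0.3,"ty":0,"tz":-1,"ax":0,"ay":0,"az":0,"hand":85},
    {"tx":-0.3,"ty":0,"tz":-1,"ax":0,"ay":0,"az":0,"hand":85},
    {"tx":-0.3,"ty":0,"tz":-1,"ax":0,"ay":0,"az":0,"hand":85},
    {"tx":-0.2,"ty":0,"tz":-0.7,"ax":0,"ay":0,"az":0,"hand":85},
    {"tx":0,"ty":0,"tz":0,"ax":0,"ay":0,"az":0,"hand":85},
    {"tx":0,"ty":0,"tz":0,"ax":0,"ay":0,"az":0,"hand":85},
    {"tx":0,"ty":0,"tz":0,"ax":0,"ay":0,"az":0,"hand":85},
    {"tx":0,"ty":0,"tz":0,"ax":0,"ay":0,"az":0,"hand":85},
  ],
)

```text
t: 26.85
eef_pos: [0.5376, -0.1101, 0.4147]
tcp_rot: [0.696, 0.718, -0.0, -0.001]
ft_force: [-0.1, -0.1, -0.5]
finger_gap: 0.0849
grip_force: 0.0
```

```bash
python3 - <<'E'
from lid import *
s=read_state(); print(s['t'],s['eef_pos'],s['joint_pos'])
im,z,K,T=cap('wrist'); np.savez('w10.npz',im=im,z=z,K=K,T=T); cv2.imwrite('pics/w10.png',im)
P=cloud(z,K,T); z=P[...,2]
w=(P[...,0]>.37)&(P[...,0]<.72)&(P[...,1]<.2)&(P[...,1]>-.028)
print(np.histogram(z[w],bins=np.arange(.076,.106,.002)))
L=topmask(P,.091,.1,w); edges(L,K,T,.0955,np.array([532.,63.]),1.7,'lid'); rect(P[L],'lid')
# box faces visible just outside the lid at rim level
m=(z>.08)&(z<.0895)&(P[...,0]>.37)&(P[...,0]<.72)&(P[...,1]<.2)&(P[...,1]>-.03); print('rim px',m.sum(), np.percentile(P[m],[2,98],axis=0)[:,:2]*1000)
E
```

```text
26.85 [ 0.53759904 -0.11007192  0.41472516] [-4.17758406e-01  3.26481196e-01  8.67254692e-01  2.05905944e-05
  1.94906495e+00 -4.47979826e-01]
(array([   25,    21,    26,    20,    27,    25,    31,    48,  3053,
       19772,  4528,    42,    33,    19]), array([0.076, 0.078, 0.08 , 0.082, 0.084, 0.086, 0.088, 0.09 , 0.092,
       0.094, 0.096, 0.098, 0.1  , 0.102, 0.104]))
lid c [531.5  65.3] ang 1.7 {'x+': (-0.75, -0.09, 121), 'x-': (0.74, 0.09, 121), 'y-': (0.0, 0.0, 178)}
lid 27399 c [nan nan] size [0. 0.] ang deg 0.0 z med nan
rim px 118 [[709.56406684  64.55954873]
 [719.49593602 106.80752828]]
```

View pics/w10.png

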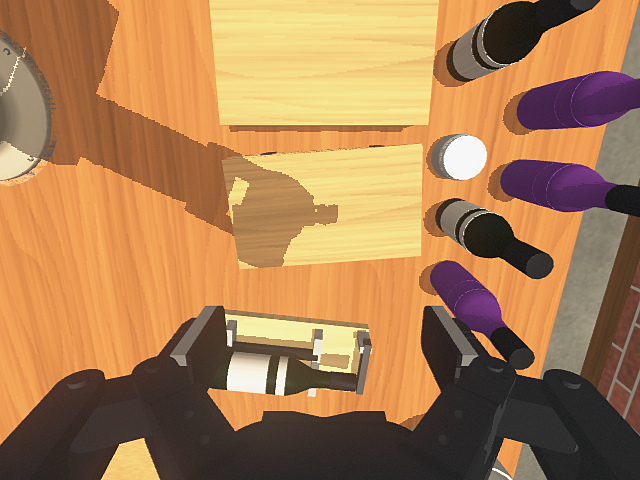

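The lid sits on the box at about (320,60), with its trailing edge at row 125 and the pile undisturbed at (325,205). Its far edge is out of view, so I'll go back to the pose the box was measured from and compare like with like.

Call:
arm_command(
  increments=[
    {"tx":0.8,"ty":-0.5,"tz":0,"ax":0,"ay":0,"az":0,"hand":40},
    {"tx":0.86,"ty":-0.6,"tz":0,"ax":0,"ay":0,"az":0,"hand":0},
    {"tx":0,"ty":0,"tz":0,"ax":0,"ay":0,"az":1,"hand":0},
    {"tx":0,"ty":0,"tz":0,"ax":0,"ay":0,"az":1,"hand":0},
    {"tx":0,"ty":0,"tz":0,"ax":0,"ay":0,"az":1,"hand":0},
    {"tx":0,"ty":0,"tz":0,"ax":0,"ay":0,"az":1,"hand":0},
    {"tx":0,"ty":0,"tz":0,"ax":0,"ay":0,"az":1,"hand":0},
    {"tx":0,"ty":0,"tz":0,"ax":0,"ay":0,"az":1,"hand":0},
    {"tx":0,"ty":0,"tz":0,"ax":0,"ay":0,"az":1,"hand":0},
    {"tx":0,"ty":0,"tz":0,"ax":0,"ay":0,"az":1,"hand":0},
  ],
)

```text
t: 28.15
eef_pos: [0.4917, -0.0451, 0.4152]
tcp_rot: [0.929, 0.371, -0.0, -0.0]
ft_force: [-0.0, 0.4, -0.0]
finger_gap: 0.0002
grip_force: 0.0
```

Call:
arm_command(
  increments=[
    {"tx":0,"ty":0,"tz":0,"ax":0,"ay":0,"az":1,"hand":0},
    {"tx":0,"ty":0,"tz":0,"ax":0,"ay":0,"az":1,"hand":0},
    {"tx":0,"ty":0,"tz":0,"ax":0,"ay":0,"az":1,"hand":0},
    {"tx":0,"ty":0,"tz":0,"ax":0,"ay":0,"az":1,"hand":0},
    {"tx":0,"ty":0,"tz":0,"ax":0,"ay":0,"az":1,"hand":0},
    {"tx":0,"ty":0,"tz":0,"ax":0,"ay":0,"az":1,"hand":0},
    {"tx":0,"ty":0,"tz":0,"ax":0,"ay":0,"az":1,"hand":0},
    {"tx":0,"ty":0,"tz":0,"ax":0,"ay":0,"az":0.3,"hand":0},
    {"tx":0,"ty":0,"tz":0,"ax":0,"ay":0,"az":0,"hand":0},
    {"tx":0,"ty":0,"tz":0,"ax":0,"ay":0,"az":0,"hand":0},
  ],
)

```text
t: 29.4
eef_pos: [0.4917, -0.0452, 0.4153]
tcp_rot: [1.0, -0.0, -0.0, -0.0]
ft_force: [-0.1, -1.2, -0.5]
finger_gap: -0.0003
grip_force: 0.0
```

```bash
python3 - <<'E'
from lid import *
s=read_state(); print(s['t'],s['eef_pos'],s['tcp_rot'])
im,z,K,T=cap('wrist'); np.savez('w11.npz',im=im,z=z,K=K,T=T); cv2.imwrite('pics/w11.png',im)
P=cloud(z,K,T); z=P[...,2]
w=(P[...,0]>.37)&(P[...,0]<.72)&(P[...,1]<.2)&(P[...,1]>-.028)
L=topmask(P,.089,.1,w); 
for h in (.0955,): edges(L,K,T,h,np.array([532.,65.]),1.7,'lid')
wl=(P[...,1]<-.03)&(P[...,1]>-.25)&(P[...,0]>.37)&(P[...,0]<.72)
L2=topmask(P,.0855,.094,wl); edges(L2,K,T,.0895,np.array([538.,-124.]),-2,'lid2')
im2,z2,K2,T2=cap('side'); np.savez('side11.npz',im=im2,z=z2,K=K2,T=T2)
v=im2[130:270,150:380]; cv2.imwrite('pics/side11.png',cv2.resize(v,None,fx=3,fy=3,interpolation=cv2.INTER_CUBIC))
E
```

```text
29.4 [ 0.49167385 -0.04517962  0.4152992 ] [ 9.99999994e-01 -1.05445715e-04 -3.79859566e-05 -1.59194347e-05]
lid c [531.7  64.4] ang 1.67 {'x+': (-0.71, 0.07, 110), 'x-': (0.7, -0.06, 92), 'y+': (-0.5, 0.01, 175), 'y-': (0.5, -0.01, 176)}
lid2 c [ 539.6 -126. ] ang 6.38 {'x+': (-0.9, -0.15, 109), 'x-': (0.92, -0.13, 92), 'y+': (-0.83, -0.13, 172), 'y-': (0.82, 0.12, 176)}
```

View pics/side11.png

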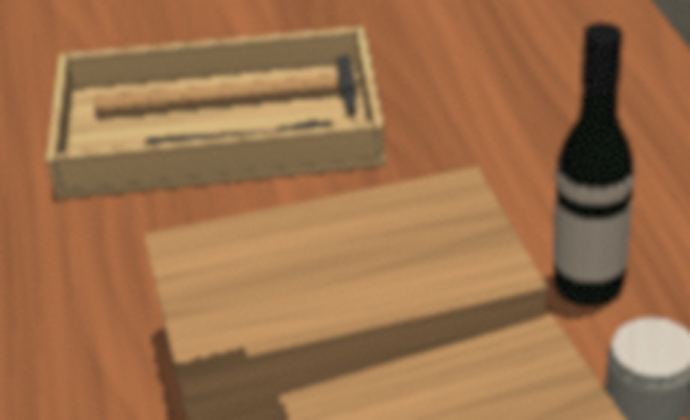

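The lid is at (531.7,64.4) and 1.67°, against the box at (532.1,66.6) and 1.71°. That leaves it 0.4 mm off lengthways and 2.2 mm sideways, and square within 0.1°, so it's inside the limits. The side crop shows the hammer flat in the tray at (220,90), the lid flat on the rim at (350,260), and the bottle and tin standing. I'm handing it in.

```bash
python3 -c "
from workcell import sign_off; print(sign_off())"
```

```text
the job is handed in; nothing more can be done
None
```

I handed the job in after 29 s of the 69 s allowed, and no verdict came back: the hammer lies flat in the tray beside the pincers, and the top lid was slid onto the box rim, about 2 mm off centre across the width and square within 0.1°.

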